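Fit the R-clip to the label dispenser's axle

TASK

The label roll is back on its axle in the bench dispenser, but the axle's free end still lacks its R-clip. Take the smaller of the two clips from the clip rack, feel with the tip of its straight leg for the cross hole in the top of the axle's free end, push the leg down through it until the bow springs over the axle and the clip sits fully home, and let go. Press gently, never with more than 30 N on the dispenser, and leave the larger clip in the rack and the carton and battery pack where they are.

Things in the scene. Friction and masses are not known exactly. Their poses are not given: they have to be found in the camera images.
- dispenser: Steel label dispenser, fixed: base 120x112 mm, two cheeks, an 82 mm label roll between. Origin: middle of the base's underside; z up, y along the level bright axle (20 mm thick, axis at height 88, x = 0). Black head at +y, free end at -y: cheek's outer face at y = -29.5 (top at 102), sleeve 24 mm thick to y = -49.5, then bare axle. The axle cannot turn; it slides endwise with some 14 N of rub.
- sleeve_end (a point): Fixed point of the dispenser (0, -49.5, 88 mm; its axes): on the axle's axis at the end of the black sleeve, where the bare axle begins. The middle of the axle's cross hole lies 13 to 38 mm from here to -y: the axle was left anywhere between, NOT reported, so find the hole by feel or sight on the crown (height 98). Hole: 7 mm wide, straight down through the axle. The axle ends 18.5 mm past it.
- rack: Clip rack, fixed: grey steel bar 122x11.5x24 mm on two legs, top at height 80, with two 7 mm holes down through it at y = -33 and +33 mm. Origin: on the bench below the bar's middle; y along the bar, z up. In each hole hangs a clip, leg down, coil resting on the bar, bow outside the bar on its -x side; it may lean some degrees.
- clip: Smaller R-clip, fits the axle; 50 g, 5 mm steel wire, lies in its x-z plane. Origin: on the straight leg's axis at the height of the coil's centre. Leg along -z, bevelled tip at z = -53 mm. Double coil: ring 24 mm across, 10 mm thick (y = -5..5), centre at x = +5: hold it across the 10 mm. Bow at +x, reaching x = 19 mm, flared end at z = -49. It may go on with the bow to either side of the axle.
- clip_tip (a point): Tip of the small clip's straight leg, 53 mm below the clip's origin; same axes as clip.
- clip_seat (a point): Point of the small clip's leg axis, 22.5 mm below its origin, that lies at the axle's axis when the clip is home; same axes as clip. The coil meets the axle's top 1 mm deeper. The bow begins to spread some 20 mm before home; pushing it over the axle takes 6 to 12 N, while bow and leg pinch the axle with some 20 N in all; once over, the force falls away.
- clip_bow (a joint): How far the small clip's bow is spread (rad): 0 relaxed, 0.05 to 0.1 as its narrow place passes the axle's side, near 0 again once it has sprung over.
- big_clip: Larger R-clip, for a thicker axle: same wire, leg and coil, but its bow stands out to x = 26 mm. Origin and axes as clip. It stays in the rack. Which of the two rack holes holds which clip varies.
- small_box: Bystander: small brown carton 103x77x57 mm, loose. Origin: centre of its underside.
- battery_pack: Bystander: black battery pack 76x38x22 mm, loose. Origin: centre of its underside.
Mind the look-alikes: they are no part of the job. Leave any orange or yellow look-alike of the clip alone.

How it is judged:
By the outcome, as a careful person would: the job done as asked, in the order asked, and still so for the second after the job is handed in, with the robot touching nothing.
It also fails if it takes over 58 s, if anything falls off the work surface, if the arm or the gripper's body presses on something with over 40 N, if the wrist force passes 120 N, or if a joint passes its speed limit or range.

ROBOT

A 7-joint arm with a two-finger parallel gripper is mounted at the origin on the work surface; the furniture and walls round the work are solid. World frame = base frame: x ahead of the robot, y to its left, z up, the work surface at z = 0. Lengths are in mm, angles in rad, forces in N, time in s.
With the tool pointing down it reaches from about 400 to 875 mm from the base axis. Payload 4.4 kg.
Tool frame: the origin (TCP) lies at the very end of the fingers, on their centre line; the grasp point (between the pads) lies 19 mm behind it; z points along the fingers, y is the line along which they close (so a half turn about z gives the same grasp; the last joint's range is limited). The gripper opens to 85 mm and grips with 20 to 120 N. Pads are 22 mm wide; open, the fingers measure 114 mm over their backs; the gripper's body (76 mm by 85 mm) begins 54 mm behind the grasp point. The pads swing forward as they close: fully open they stand 13 mm farther back than shut.
Start: joints at [-1.179, 0.628, 0.038, 1.517, -0.027, 0.996, -0.02], TCP at [287.264, 583.093, 231.313] pointing down, gripper open.
Joint ranges: [-3.06, 3.06], [-0.37, 2.12], [-1.25, 1.32], [0.18, 2.47], [-1.1, 4.24], [0.23, 1.98], [-2.94, 2.94]. Speed limits (rad/s): [2.57, 2.57, 3.14, 3.14, 3.14, 3.14, 3.14].

INTERFACE

Orientations are given as [roll, pitch, yaw] about the fixed x, y, z axes, in that order (R = Rz(yaw) Ry(pitch) Rx(roll)).
In Python, from cell import monitor, viewer, workorder gives the robot as it stands.
- The arm moves only by the tool arm_command, never from a script. Its argument "series" is one flat list of numbers, 5 for each row, row after row: the opening in per cent of the stroke, from 0 (shut) to 100 (fully open), then the shift along the tool's x, y, z in cm, then the turn about the tool's z in degrees. In form: [claw, x, y, z, roll, claw, x, y, z, roll, ...]. A call has exactly 5 rows; each row is the pose to reach, as a shift and turn from the pose commanded when the call began, along the tool's axes at that moment; what a row does not reach only later rows make up. A row lasts 1/12 s, in which the tool goes at most 41.7 mm and 7.16 degrees, less where a joint would pass 70% of its speed; a pose out of reach is approached as far as the arm can. A call with a gripper value outside its range is refused whole. The fingers move at their own pace and stop on an object; the grip force is fixed at half the most. Time passes only in rows, so rows that repeat a pose let the fingers close, or fill a call up. It gives the time, the measured TCP pose, the force, the opening and the grip force at its end, in the units of the state.
- monitor.read_state(): the state, without advancing time (a new reading comes with each control period).
- viewer.get_image(name): name is "side" or "top"; returns (picture, depth): 400x640x3 uint8, red, green, blue; 400x640 float32, mm along the optical axis (not along the pixel's ray), 0 where there is no reading.
- viewer.camera_model(name): a dict with "mtx" (3x3 intrinsics, pixels), "R" (3x3) and "t" (3): a world point X has camera coordinates R X + t. Camera axes: x right, y down, z forward; pixel columns grow to the right and rows downward; lengths in mm; the calibration is good to about 2 mm. A picture is of the moment at which its call begins. camera_model takes no time and is no camera call.
- workorder.finish_job(): hands the job in; it is judged then, once.
The state is a dict: "clock": time; "qpos": joint angles; "qd": joint speeds; "tau": joint torques, N m; "eef_pos": TCP position; "tool_rot": TCP orientation; "force": force on the tool from outside, world axes, zero at the start; "torque": the same for the moment, N m; "width": finger opening in mm; "gripper_force": force on a finger pad.
Only numpy, scipy, OpenCV 4.12 (cv2) and the standard library are available. Lean on these libraries where they do the work, as an engineer would, in place of code of your own. Each camera call takes 0.05 s, during which the arm holds its last target. There are 200 camera calls.

## Working session

There is one attempt and no reset: what is moved stays moved. The work goes in short steps, Python scripts to look and compute and a tool call to move; the robot and the scene stay as the last step left them, time stands still between calls to the robot, and variables do not carry over. Pictures are saved under pics/ and viewed, at most 10 in all, crops included, and the job is handed in when it is done.

Besides the shell and the picture viewer there is one more tool, called after ">>>" by a JSON object that holds its "fn" and its "kwargs". arm_command: Moves the arm, as the interface text tells. Its arguments: {"type":"object","properties":{"series":{"type":"array","items":{"type":"number"}}},"required":["series"]}

```bash
mkdir -p pics; ls; python3 - <<'E'
from cell import monitor, viewer
import cv2,numpy as np
print(monitor.read_state())
for n in("side","top"):
    p,d=viewer.get_image(n); cv2.imwrite(f"pics/{n}0.png",p[:,:,::-1]); np.savez(f"{n}0.npz",p=p,d=d)
    print(n,viewer.camera_model(n))
E
```

```text
pics
{'clock': 0.0, 'qpos': array([-1.17881622,  0.62934653,  0.03841691,  1.51840011, -0.02696609,
        0.99628784, -0.02002953]), 'qd': array([ 8.91640267e-05,  1.58561775e-03, -7.98846598e-04, -1.33094664e-03,
        6.46923923e-04,  3.78308491e-04, -4.85015964e-04]), 'tau': array([-3.95568968e-04, -5.63413739e+01,  1.22616738e+00, -1.93442702e+01,
        1.10304466e-02,  1.07589603e-02,  1.28403877e-05]), 'eef_pos': array([286.96038584, 582.51388813, 230.37811113]), 'tool_rot': array([-3.13966863e+00,  3.98605486e-05,  2.68382104e+00]), 'force': array([-0.13860845,  1.13703529,  0.18522147]), 'torque': array([-0.00776867,  0.04128538,  0.03026623]), 'gripper_force': 0.0, 'width': 85.42108129557394}
side {'mtx': array([[395.38583399,   0.        , 324.92173866],
       [  0.        , 395.38583399, 196.79189426],
       [  0.        ,   0.        ,   1.        ]]), 'R': array([[ 0.99903634,  0.03751318,  0.0227849 ],
       [ 0.03598772, -0.40294972, -0.9145143 ],
       [-0.02512517,  0.914453  , -0.40391142]]), 't': array([-509.44197758,  -21.18412351, 1200.76825857])}
top {'mtx': array([[487.71865485,   0.        , 329.00977848],
       [  0.        , 487.71865485, 200.52979977],
       [  0.        ,   0.        ,   1.        ]]), 'R': array([[-0.01812282, -0.99982616,  0.00438384],
       [-0.99566227,  0.0176468 , -0.09135229],
       [ 0.09125905, -0.00602039, -0.99580899]]), 't': array([-189.2388829 ,  515.6634643 , 1014.53873526])}
```

View pics/side0.png

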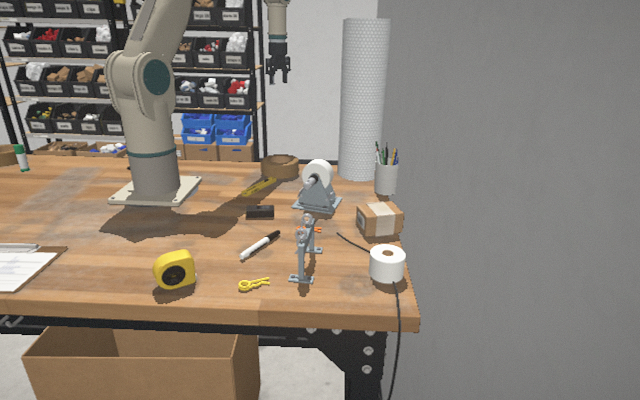

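View pics/top0.png

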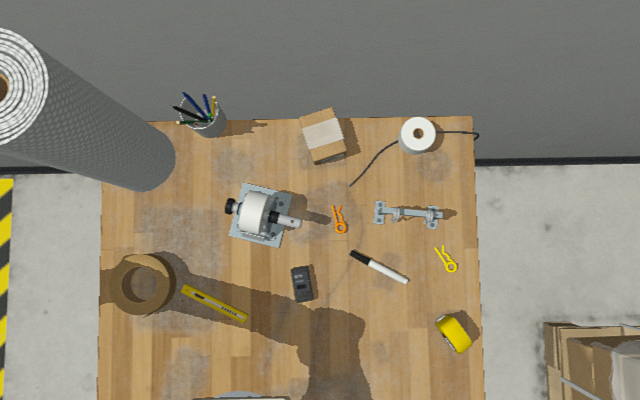

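The side view shows the dispenser at about (317,185), the rack at (305,245) and the battery at (260,212). In the top view the dispenser is at about (262,215), its free end near (295,223), and the rack runs from (378,213) to (438,213). I'll zoom in on these.

```bash
cat > h.py <<'E'
import numpy as np
from cell import viewer
def ray(n,u,v):
    m=viewer.camera_model(n); R=m["R"]; c=-R.T@m["t"]
    d=R.T@np.linalg.inv(m["mtx"])@[u,v,1]; return c,d
def plane(n,u,v,z):
    c,d=ray(n,u,v); return c+d*(z-c[2])/d[2]
def tri(a,b):
    c1,d1=ray("top",*a); c2,d2=ray("side",*b)
    s=np.linalg.lstsq(np.c_[d1,-d2],c2-c1,rcond=None)[0]
    p,q=c1+d1*s[0],c2+d2*s[1]; return (p+q)/2,np.linalg.norm(p-q)
def depth(n,u,v,d):
    c,r=ray(n,u,v); return c+r*d
def proj(n,X):
    m=viewer.camera_model(n); p=m["mtx"]@(m["R"]@np.asarray(X,float)+m["t"]); return p[:2]/p[2]
E
python3 - <<'E'
import cv2,numpy as np
t=np.load("top0.npz")["p"][:,:,::-1]; s=np.load("side0.npz")["p"][:,:,::-1]
z=lambda a,k:cv2.resize(a,None,fx=k,fy=k,interpolation=cv2.INTER_CUBIC)
a=z(t[190:240,360:460],7.9); b=z(t[180:250,215:315],7.9) 
cv2.imwrite("pics/a.png",np.vstack([a[:, :790],])); cv2.imwrite("pics/b.png",b)
cv2.imwrite("pics/c.png",z(s[150:290,270:350],4.2))
# combine side+top in one
top=cv2.resize(np.vstack([t[195:235,365:445],t[185:245,225:305]]),(480,600),interpolation=cv2.INTER_CUBIC)
side=cv2.resize(s[155:290,280:350],(311,600),interpolation=cv2.INTER_CUBIC)
cv2.imwrite("pics/comb.png",np.hstack([top,side]))
E
```

```text
(no output)
```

View pics/comb.png

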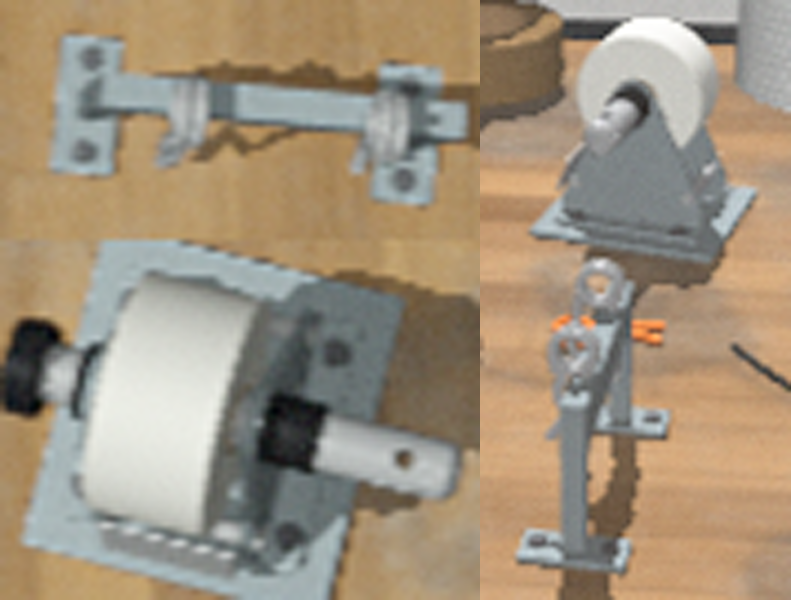

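The cross hole shows clearly in the top view, at comb (402,457), which is pixel (292.0,221.2). The coils are at comb (190,112) and (388,125). Next, the rack frame and the point clouds of both clips.

```bash
python3 - <<'E'
from h import *
import cv2
def cloud(n,u0,u1,v0,v1):
    d=np.load(n+"0.npz")["d"]; p=np.load(n+"0.npz")["p"]
    v,u=np.mgrid[v0:v1,u0:u1]; m=viewer.camera_model(n)
    P=np.stack([u,v,np.ones_like(u)],-1)@np.linalg.inv(m["mtx"]).T*d[v0:v1,u0:u1,None]
    return (P-m["t"])@m["R"],p[v0:v1,u0:u1],np.stack([u,v],-1)
P,c,uv=cloud("top",365,450,190,240)
b=(abs(P[...,2]-80)<4); q=P[b]; w=q[:,:2]
r=cv2.minAreaRect(w.astype(np.float32)); print("bar rect",r,len(w),np.median(q[:,2]))
o=np.array(r[0]); 
vx,vy,_,_=cv2.fitLine(w.astype(np.float32),cv2.DIST_HUBER,0,.01,.01).ravel()[:4]
if vy<0: vx,vy=-vx,-vy
print("yaw y axis",np.degrees(np.arctan2(-vx,vy)))
Ry=np.array([vx,vy]);Rx=np.array([vy,-vx])
np.savez("rack.npz",o=o,Rx=Rx,Ry=Ry)
for n,box in(("top",(365,450,190,240)),("side",(285,330,205,275))):
    P,c,uv=cloud(n,*box)
    L=np.stack([(P[...,:2]-o)@Rx,(P[...,:2]-o)@Ry,P[...,2]],-1)
    for s in(-33,33):
        m=(abs(L[...,1]-s)<20)&(L[...,2]>20)&(L[...,2]<112)&(abs(L[...,0])<40)
        hi=m&(L[...,2]>88); lo=m&(L[...,0]<-9)&(L[...,2]<95)
        print(n,s,"coil",np.c_[L[hi].min(0),np.median(L[hi],0),L[hi].max(0)].round(1).tolist(), "uv",uv[hi].mean(0))
        print("bow",[tuple(int(x) for x in a) for a in L[lo][np.argsort(L[lo][:,0])][:14]])
s=np.load("side0.npz")["p"][:,:,::-1];t=np.load("top0.npz")["p"][:,:,::-1]
A=cv2.resize(s[205:265,285:325],(400,600),interpolation=cv2.INTER_NEAREST)
cv2.imwrite("pics/d.png",A)
E
```

```text
bar rect ((474.32684326171875, -364.1365661621094), (121.45442199707031, 25.04606819152832), 83.93699645996094) 274 79.1465813417791
yaw y axis -6.582995
top -33 coil [[-9.4, 0.7, 13.2], [-39.0, -33.1, -28.2], [90.7, 99.4, 104.9]] uv [430.26984127 215.65079365]
bow [(-10, -33, 48), (-10, -32, 45), (-9, -28, 91), (-9, -32, 93)]
top 33 coil [[-11.3, -0.1, 12.2], [27.9, 33.4, 37.6], [91.3, 100.6, 104.7]] uv [396.82758621 213.06896552]
bow [(-15, 32, 64), (-14, 32, 33), (-14, 34, 28), (-14, 34, 65), (-14, 33, 67), (-14, 31, 70), (-14, 30, 29), (-12, 33, 81), (-12, 34, 75), (-12, 34, 33), (-12, 30, 79), (-12, 32, 32), (-11, 33, 55), (-11, 32, 91)]
side -33 coil [[-7.7, 4.7, 15.3], [-39.9, -36.6, -30.0], [88.7, 98.0, 103.1]] uv [300.56666667 231.23333333]
bow [(-10, -33, 46), (-9, -35, 45)]
side 33 coil [[-8.5, 2.4, 13.2], [25.7, 29.2, 36.3], [88.7, 98.3, 104.3]] uv [306.24528302 216.43396226]
bow [(-13, 30, 57), (-13, 30, 55), (-12, 27, 61), (-11, 33, 80), (-11, 32, 76), (-11, 32, 69), (-11, 32, 74), (-11, 32, 71), (-11, 31, 54), (-11, 31, 50), (-11, 31, 59), (-11, 30, 52), (-11, 30, 57), (-11, 30, 79)]
```

View pics/d.png

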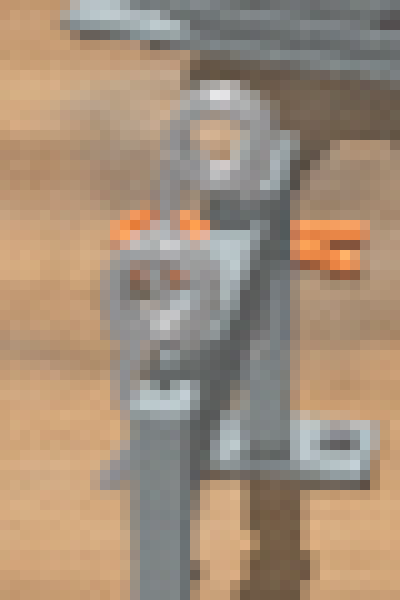

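The near clip's coil is at about (301,232), with its bow down the left of the bar to a flared end at about (295.5,253). The far clip's coil is at about (306,217), and its bow runs down at about u=301 behind the near coil. I'll cast side rays onto each clip's vertical plane to get the bow offsets.

```bash
python3 - <<'E'
from h import *
import cv2
# bar centreline from top pixels between clips (z=80), colour/edges on columns
p=np.load("top0.npz")["p"].astype(int);d=np.load("top0.npz")["d"]
for u in(402,406,410,414,418,422):
    print("top col",u,[tuple(p[v,u]) [0:3]and(v,int(p[v,u,0]),int(p[v,u,2]),int(depth("top",u,v,d[v,u])[2])) for v in range(205,221)])
k=np.load("rack.npz");o,Rx,Ry=k["o"],k["Rx"],k["Ry"]
s=np.load("side0.npz")["p"].astype(int)
for y,us,vs in((-33,range(292,310),range(222,258,2)),(33,range(298,316),range(212,240,2))):
    print("rack y",y)
    for v in vs:
        out=[]
        for u in us:
            c,r=ray("side",u,v); t=(y-(c[:2]-o)@Ry)/(r[:2]@Ry); X=c+t*r
            if u==us[0]: z=X[2];x0=(X[:2]-o)@Rx
            rgb=s[v,u]; out.append("%d"%(rgb[0]-rgb[2]))
        print("z%.0f x0 %.1f dx %.2f"%(z,x0,((X[:2]-o)@Rx-x0)/(len(us)-1))," ".join(out))
E
```

```text
top col 402 [(205, 131, 71, -5), (206, 116, 60, -3), (207, 120, 63, 1058), (208, 117, 79, -1), (209, 102, 117, 78), (210, 101, 113, 78), (211, 106, 119, 79), (212, 104, 115, 82), (213, 102, 117, 80), (214, 92, 96, 78), (215, 146, 95, -3), (216, 127, 73, -2), (217, 114, 61, 1), (218, 119, 67, -4), (219, 161, 92, -2), (220, 186, 107, -1)]
top col 406 [(205, 176, 101, -4), (206, 120, 61, -1), (207, 110, 56, -1), (208, 113, 69, -5), (209, 157, 173, 78), (210, 163, 181, 78), (211, 160, 173, 76), (212, 164, 178, 78), (213, 164, 181, 77), (214, 151, 172, 81), (215, 103, 92, 60), (216, 177, 93, 0), (217, 177, 97, -1), (218, 153, 82, -2), (219, 115, 61, 0), (220, 150, 76, 0)]
top col 410 [(205, 177, 99, 0), (206, 154, 81, 1), (207, 115, 61, 0), (208, 114, 67, -5), (209, 138, 130, 77), (210, 163, 177, 77), (211, 161, 177, 79), (212, 158, 173, 78), (213, 161, 175, 78), (214, 160, 177, 78), (215, 105, 115, 71), (216, 165, 91, -3), (217, 117, 59, 0), (218, 114, 61, 0), (219, 172, 93, -4), (220, 180, 101, -2)]
top col 414 [(205, 171, 94, -2), (206, 119, 61, -3), (207, 106, 51, -1), (208, 108, 48, 
[... 2638 characters left out ...]
 64 14 -5 0 2 -11 -13 3 23
z81 x0 -16.0 dx 2.19 48 46 34 8 -1 1 -1 -2 -2 -2 -1 -2 0 -1 -13 -11 13 33
z76 x0 -16.1 dx 2.20 42 46 26 4 8 33 37 20 4 1 -1 0 1 -7 -5 -6 23 43
z71 x0 -16.1 dx 2.20 146 164 90 6 59 138 105 24 -6 -7 -7 -4 -8 -3 -2 -9 37 55
z66 x0 -16.1 dx 2.21 69 12 3 -9 3 46 120 72 -15 -17 -15 -16 -13 -4 -2 -9 116 164
z61 x0 -16.1 dx 2.21 -7 -2 -2 -2 -4 -1 -4 -3 -14 -16 -17 -13 -4 -2 -1 -10 111 168
z56 x0 -16.2 dx 2.22 70 39 -6 30 87 38 -2 0 1 -11 -15 -8 -1 -1 -5 -7 23 44
z51 x0 -16.2 dx 2.22 16 23 4 0 -4 -14 -10 -1 1 -11 -11 0 0 -3 -9 -7 36 60
z46 x0 -16.2 dx 2.23 -2 3 0 0 -3 -1 -1 1 -7 -10 -5 -2 0 -2 -6 -13 34 54
z41 x0 -16.2 dx 2.23 0 -1 -2 1 2 -2 2 -4 -9 -8 0 0 0 -1 -8 -13 36 58
```

The near clip (rack y=-33) has its bow inside the coil edge with the narrow place at z≈55. The far clip's bow stands 4–5 mm outside its coil. So the -33 clip is the smaller one. Next I need accurate positions for the hole, the axle and the clip.

```bash
python3 - <<'E'
from h import *
import cv2
from cell import monitor
k=np.load("rack.npz");o,Rx,Ry=k["o"],k["Rx"],k["Ry"]
for u,v in((406,211.5),(410,211.8),(414,212.2),(418,212.7),(422,213.3)):
    X=plane("top",u,v,80); print("bar c",X.round(1),"rack xy",((X[:2]-o)@Rx).round(1),((X[:2]-o)@Ry).round(1))
C=plane("top",414,212.2,80)[:2]; o2=o+Rx*((C-o)@Rx); print("origin",o2,"hole -33",o2-33*Ry, "+x",Rx)
p=np.load("top0.npz")["p"]; g=cv2.cvtColor(p,cv2.COLOR_RGB2GRAY).astype(int)
print("  u ",list(range(276,304)))
for v in range(212,231): print(v,g[v,276:304])
s=np.load("side0.npz")["p"]; gs=cv2.cvtColor(s,cv2.COLOR_RGB2GRAY)
# axle centreline by columns on top: bright low-saturation pixels
hsv=cv2.cvtColor(p,cv2.COLOR_RGB2HSV); m=((hsv[...,1]<45)&(g>100))
pts=[]
for u in range(281,300):
    v=np.where(m[205:235,u])[0]+205; 
    if len(v): pts.append((u,v.min(),v.max(),len(v)))
print(pts)
E
```

```text
bar c [ 482.2 -352.5   80. ] rack xy 6.5 12.4
bar c [ 481.4 -360.6   80. ] rack xy 6.6 4.3
bar c [ 480.5 -368.6   80. ] rack xy 6.6 -3.7
bar c [ 479.3 -376.6   80. ] rack xy 6.4 -11.8
bar c [ 478.  -384.6   80. ] rack xy 6.0 -19.9
origin [ 480.89030171 -364.89401024] hole -33 [ 477.10710502 -397.67643516] +x [ 0.99340683 -0.11464232]
  u  [276, 277, 278, 279, 280, 281, 282, 283, 284, 285, 286, 287, 288, 289, 290, 291, 292, 293, 294, 295, 296, 297, 298, 299, 300, 301, 302, 303]
212 [ 26  42  45  78 104 105 105 111 112 117 115  96  82  90  98 102 101 104
 102 100 108 105 106 106 106 103 106  97]
213 [ 23  23  14  50  92 106 106 111 114 111 115  96  79  92  97 102 101 102
 104 102 107 104 106 104 106 104 103 103]
214 [ 32  21  34 101 124 117 105  99 101 102 110  95  82  87  97 104 103 105
 102 104 103 106 109 109 100 103 100  97]
215 [ 25  33  54 130 161 152 142 134 123 113 102  92  85  89  98 102  98 105
 104 102 109 110 104 108 105 107 100 100]
216 [ 39  35  84 152 179 173 167 162 158 149 138 131 122 114 106  92  90  96
 101 102 102 104 105 109 111 106 105 104]
217 [ 46  42 112 166 18
[... 1720 characters left out ...]
 28), (283, np.int64(206), np.int64(229), 22), (284, np.int64(205), np.int64(225), 21), (285, np.int64(205), np.int64(224), 20), (286, np.int64(205), np.int64(225), 21), (287, np.int64(205), np.int64(225), 17), (288, np.int64(205), np.int64(225), 13), (289, np.int64(205), np.int64(226), 13), (290, np.int64(216), np.int64(226), 11), (291, np.int64(217), np.int64(226), 9), (292, np.int64(217), np.int64(226), 7), (293, np.int64(217), np.int64(226), 10), (294, np.int64(217), np.int64(227), 11), (295, np.int64(218), np.int64(227), 10), (296, np.int64(218), np.int64(227), 10), (297, np.int64(218), np.int64(227), 10), (298, np.int64(218), np.int64(227), 10), (299, np.int64(218), np.int64(227), 10)]
```

```bash
cat >> h.py <<'E'
def rel(X,yaw=None,P=None):
    from cell import monitor
    from scipy.spatial.transform import Rotation as Ro
    s=monitor.read_state(); P=s["eef_pos"] if P is None else P
    R=Ro.from_euler("xyz",s["tool_rot"]).as_matrix()
    t=(np.asarray(X,float)-P)@R/10
    r=0 if yaw is None else (np.degrees(s["tool_rot"][2])-yaw+180)%360-180
    print("tool cm",t.round(2),"roll",round(float(r),2),"clock",s["clock"])
E
python3 - <<'E'
from h import *
for z in(88,98): 
    print("hole",z,plane("top",291.6,221.0,z).round(1))
a=plane("top",283,219.6,88);b=plane("top",297,223.0,88); print("axle",a.round(1),b.round(1))
d=(a-b)[:2]/np.linalg.norm((a-b)[:2]); print("disp y dir",d,"yaw",np.degrees(np.arctan2(-d[0],d[1])))
h=plane("top",291.6,221.0,98)[:2]; n=np.array([d[1],-d[0]]); print("hole off axis along disp x",(h-b[:2])@n)
se=plane("top",277.8,218,100)[:2]; print("hole from sleeve end",(se-h)@d)
rel([360,400,230],173.4)
E
```

```text
hole 88 [ 466.8 -122.9   88. ]
hole 98 [ 466.2 -123.6   98. ]
axle [ 469.9 -105.8   88. ] [ 462.6 -133.6   88. ]
disp y dir [0.25312049 0.96743476] yaw -14.66224369472622
hole off axis along disp x 1.0180082007929776
hole from sleeve end 27.61783780381511
tool cm [-14.62 -13.15   0.07] roll -19.63 clock 0.1
```

>>> {"fn": "arm_command", "kwargs": {"series": [100,-2.9,-2.6,0,-4,100,-5.8,-5.2,0,-8,100,-8.7,-7.9,0,-12,100,-11.7,-10.5,0,-16,100,-14.6,-13.1,0,-19.6]}}

```text
clock: 0.52
eef_pos: [360.6, 399.0, 231.0]
tool_rot: [-3.141, -0.0, 3.03]
force: [0.9, 0.4, 0.1]
width: 85.3
gripper_force: 0.0
```

```bash
python3 - <<'E'
from h import *
rel([430,205,230],173.4)
rel([470,0,230],173.4)
rel([475,-200,230],173.4)
rel([473.6,-397.3,180],173.4)
E
```

```text
tool cm [ -9.06 -18.5    0.11] roll 0.18 clock 0.5167
tool cm [-15.33 -38.42   0.13] roll 0.18 clock 0.5167
tool cm [-18.06 -58.24   0.14] roll 0.18 clock 0.5167
tool cm [-20.13 -77.86   5.16] roll 0.18 clock 0.5167
```

>>> {"fn": "arm_command", "kwargs": {"series": [100,-1.8,-3.7,0,0,100,-3.6,-7.4,0,0,100,-5.4,-11.1,0,0,100,-7.2,-14.8,0,0,100,-9,-18.5,0,0]}}

```text
clock: 0.93
eef_pos: [428.4, 204.9, 231.2]
tool_rot: [-3.141, -0.0, 3.026]
force: [1.6, -1.2, -0.2]
width: 85.7
gripper_force: 0.0
```

>>> {"fn": "arm_command", "kwargs": {"series": [100,-1.2,-3.9,0,0,100,-2.5,-7.9,0,0,100,-3.8,-11.9,0,0,100,-5,-15.9,0,0,100,-6.3,-19.8,0,0]}}

```text
clock: 1.35
eef_pos: [467.6, 1.2, 231.2]
tool_rot: [-3.142, -0.001, 3.026]
force: [0.5, 0.3, -0.6]
width: 85.3
gripper_force: 0.0
```

>>> {"fn": "arm_command", "kwargs": {"series": [100,-0.5,-4,0,0,100,-1,-8,0,0,100,-1.6,-12,0,0,100,-2.1,-16,0,0,100,-2.7,-19.8,0,0]}}

```text
clock: 1.77
eef_pos: [471.1, -198.8, 231.1]
tool_rot: [-3.142, -0.001, 3.025]
force: [-0.2, 0.8, 0.1]
width: 85.6
gripper_force: 0.0
```

>>> {"fn": "arm_command", "kwargs": {"series": [60,-0.4,-4,0,0,60,-0.8,-8,0,0,60,-1.2,-12,0,0,60,-1.6,-16,0,0,60,-2.1,-19.6,1,0]}}

```text
clock: 2.18
eef_pos: [470.0, -397.2, 222.6]
tool_rot: [-3.139, 0.002, 3.024]
force: [1.1, -0.8, -0.7]
width: 51.1
gripper_force: 0.0
```

```bash
python3 - <<'E'
from h import *
from cell import monitor
print(monitor.read_state())
rel([473.6,-397.3,130],173.4)
E
```

```text
{'clock': 2.1833, 'qpos': array([ 0.63036764,  0.58493985,  0.04070697,  1.63308275, -0.02732102,
        0.92093495,  2.13430625]), 'qd': array([ 0.56886113,  0.55201222, -0.01352289, -0.64742965, -0.03238054,
        0.09990804,  0.57024556]), 'tau': array([ -1.77669972, -55.44841647,   1.55894816, -15.70462704,
         0.07468244,   0.2813587 ,  -0.5073124 ]), 'eef_pos': array([ 470.01991884, -397.24258208,  222.57457123]), 'tool_rot': array([-3.13931480e+00,  2.35435554e-03,  3.02432943e+00]), 'force': array([ 1.08310257, -0.7528887 , -0.68382537]), 'torque': array([-0.02139614, -0.04475612, -0.04512522]), 'gripper_force': 0.0, 'width': 51.148575641069726}
tool cm [-0.33  0.06  9.26] roll -0.12 clock 2.1833
```

>>> {"fn": "arm_command", "kwargs": {"series": [60,-0.3,0.1,3,0,50,-0.3,0.1,6,0,45,-0.3,0.1,9.2,0,40,-0.3,0.1,11.5,0,40,-0.3,0.1,13,0]}}

```text
clock: 2.6
eef_pos: [471.6, -391.7, 87.9]
tool_rot: [3.139, -0.004, 3.026]
force: [-0.4, 0.3, -0.1]
width: 34.2
gripper_force: 0.0
```

```bash
python3 - <<'E'
from h import *
import cv2
rel([473.6,-397.3,84],173.4)
s,_=viewer.get_image("side");t,_=viewer.get_image("top")
s=s[170:270,270:370,::-1];t=t[180:250,370:470,::-1]
z=lambda a:cv2.resize(a,(400,a.shape[0]*4),interpolation=cv2.INTER_CUBIC)
i=np.zeros((400,800,3),np.uint8); i[:,:400]=z(s); i[:280,400:]=z(t); cv2.imwrite("pics/e.png",i)
rel([473.6,-397.3,84],173.4)
E
```

```text
tool cm [-0.26 -0.54  0.39] roll -0.03 clock 2.6
tool cm [-0.31 -0.57  0.39] roll -0.03 clock 2.7
```

View pics/e.png

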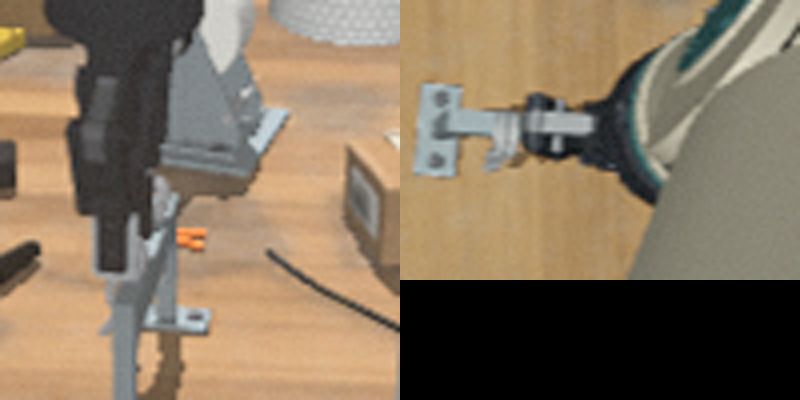

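The fingers straddle the near clip above the bar. Side finger end is at about (110,270) in the crop, top fingers at about (540,125). I'll correct by -5.5 mm in y and close.

>>> {"fn": "arm_command", "kwargs": {"series": [40,-0.1,-0.2,0,0,40,-0.3,-0.55,0.1,0,40,-0.3,-0.55,0.2,0,40,-0.3,-0.55,0.3,0,30,-0.3,-0.55,0.3,0]}}

```text
clock: 3.12
eef_pos: [475.9, -399.1, 89.0]
tool_rot: [-3.141, 0.001, 3.026]
force: [-0.2, 1.1, -0.0]
width: 25.7
gripper_force: 0.0
```

>>> {"fn": "arm_command", "kwargs": {"series": [15,0,0,0,0,5,0,0,0,0,0,0,0,0,0,0,0,0,0,0,0,0,0,0,0]}}

```text
clock: 3.53
eef_pos: [475.9, -398.6, 88.7]
tool_rot: [3.141, 0.0, 3.026]
force: [-1.5, 1.0, 3.8]
width: 8.0
gripper_force: 61.4
```

```bash
python3 - <<'E'
from h import *
from cell import monitor
s=monitor.read_state();print(s["force"],s["width"],s["gripper_force"],s["eef_pos"])
rel([473.6,-397.3,84],173.4)
E
```

```text
[-1.50026444  0.95975465  3.78781786] 7.984264047350871 61.38561129570007 [ 475.8665593  -398.55951912   88.69191061]
tool cm [0.24 0.1  0.47] roll -0.02 clock 3.5333
```

Width reads 8 mm, so the grip is high on the ring. I'll reopen, go 4 mm lower and regrip.

>>> {"fn": "arm_command", "kwargs": {"series": [20,0,0,0,0,22,0,0,0,0,22,0.15,0.1,0.2,0,22,0.2,0.1,0.4,0,22,0.2,0.1,0.4,0]}}

```text
clock: 3.95
eef_pos: [473.1, -397.3, 83.6]
tool_rot: [3.141, -0.001, 3.026]
force: [0.1, 0.4, -0.3]
width: 19.3
gripper_force: 0.0
```

>>> {"fn": "arm_command", "kwargs": {"series": [15,0,0,0,0,5,0,0,0,0,0,0,0,0,0,0,0,0,0,0,0,0,0,0,0]}}

```text
clock: 4.37
eef_pos: [473.6, -397.6, 84.2]
tool_rot: [3.142, -0.0, 3.026]
force: [-0.5, -0.2, 0.0]
width: 8.6
gripper_force: 59.7
```

>>> {"fn": "arm_command", "kwargs": {"series": [0,0,0,-1,0,0,0,0,-2.5,0,0,0,0,-4.5,0,0,0,0,-6.5,0,0,0,0,-8.5,0]}}

```text
clock: 4.78
eef_pos: [473.9, -397.6, 170.9]
tool_rot: [-3.141, 0.0, 3.026]
force: [0.1, 0.2, 0.2]
width: 8.5
gripper_force: 59.7
```

```bash
python3 - <<'E'
from h import *
print(np.load("rack.npz")["Ry"])
rel([455,-250,175],165.3)
E
```

```text
[0.11464232 0.99340683]
tool cm [ 3.58 14.44 -0.41] roll 8.07 clock 4.7833
```

>>> {"fn": "arm_command", "kwargs": {"series": [0,0.8,3.5,-0.5,2,0,1.6,7,-1,4,0,2.4,10.5,-1.5,6,0,3.2,13.8,-1.5,8,0,3.4,14.4,-1.5,8.1]}}

```text
clock: 5.2
eef_pos: [456.5, -243.7, 185.2]
tool_rot: [3.137, -0.002, 2.89]
force: [-0.4, 0.5, -0.4]
width: 8.3
gripper_force: 59.7
```

>>> {"fn": "arm_command", "kwargs": {"series": [0,0,0,0,0,0,0,0,0,0,0,0,0,0,0,0,0,0,0,0,0,0,0,0,0]}}

```text
clock: 5.62
eef_pos: [456.5, -252.2, 184.2]
tool_rot: [-3.141, 0.0, 2.882]
force: [-0.2, 1.0, -0.3]
width: 8.6
gripper_force: 59.7
```

```bash
python3 - <<'E'
from h import *
import cv2
from cell import monitor
s,d=viewer.get_image("side"); st=monitor.read_state(); print(st["eef_pos"],st["tool_rot"],proj("side",st["eef_pos"]))
np.savez("side1.npz",p=s,d=d)
u,v=proj("side",st["eef_pos"]).astype(int); print(u,v)
cv2.imwrite("pics/f.png",cv2.resize(s[v-25:v+40,u-25:u+25,::-1],(450,585),interpolation=cv2.INTER_NEAREST))
E
```

```text
[ 456.47238847 -251.89148517  184.12272424] [-3.14119642e+00 -3.83619969e-05  2.88262298e+00] [298.70078334 164.77081367]
298 164
```

View pics/f.png

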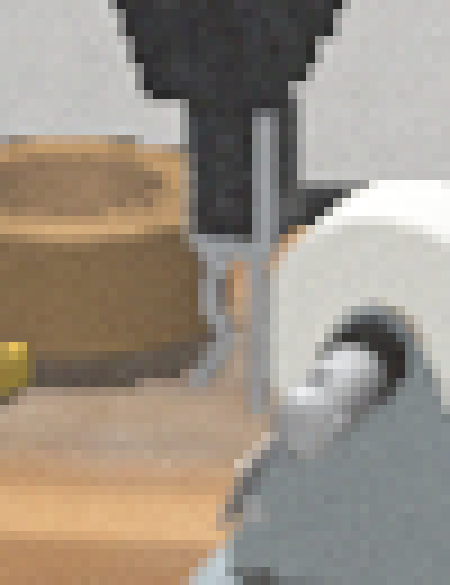

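The view shows the smaller clip held with its leg near vertical. The tip is at crop (258,408), the leg's upper end at (261,268) and the bow's flared end at (197,385). I'll work out the tip offset.

```bash
python3 - <<'E'
from h import *
from scipy.spatial.transform import Rotation as Ro
T=np.array([456.5,-252,184.1]);R=Ro.from_euler("xyz",[-3.1412,0,2.8826]).as_matrix()
s=np.load("side1.npz")["p"].astype(int)
for v in range(164,187): print(v,(s[v,290:308,0]-s[v,290:308,2]))
for n,(a,b) in dict(tip=(258,408),mid=(259,340),up=(261,268),flare=(197,385),fing=(220,240)).items():
    u,v=273+a/9-.5,139+b/9-.5
    c,r=ray("side",u,v); t=((T-c)@R[:,1])/(r@R[:,1]); X=c+t*r
    print(n,X.round(1),"tool",((X-T)@R).round(1))
E
```

```text
164 [63 60 59 29  8  0  1  0 -3  2  4 -5 -4 -5 -4 43 62 24]
165 [46 44 44 29  3 -8 -5 -4 -4 -1  1 -1 -5  1 56 63 35 11]
166 [46 47 45 36 20 -2 -7 -7 -5 -8 -5 -7 -8 23 59 33  9  6]
167 [47 44 46 47 34  4 -4 -7  3 11  0 -6  1 44 34  6  4  8]
168 [48 47 48 46 44 20  0 -5 29 61 34  1 24 39 17  6  5  9]
169 [50 50 47 44 45 21  0  1 49 79 34 -5 17 18  6  7  5  7]
170 [48 50 46 46 45 10 -3  6 54 74 38  0  4  8  8  7  6  9]
171 [46 46 46 44 45  8 -4 10 53 71 43  5 -1  6  6  8  8  5]
172 [47 51 48 43 49  9 -4  9 46 61 34  2  2  5  8  7  6  7]
173 [48 45 47 43 44 15  1  8 43 56 31  2  1  6  9  7  6  8]
174 [46 49 46 45 45 28  1 -3 15 46 32  3  1  4  7  7  7  5]
175 [47 51 49 46 45 38 12  0  2 37 26  2  0  7  6  8  8  9]
176 [51 49 42 39 31 27 14  0 -2 25 23  1  1  6  6  8  7  9]
177 [41 33 24 23 18 19  4 -2  4 30 24  3  1  8  7  7  7  7]
178 [22 18 20 18 22  9  0  1 21 37 19  1  3  8  7  5  7  9]
179 [20 19 16 21 15  4 -6 10 33 37 21  2 -1  4  8  8  7  7]
180 [20 20 20 28 11 -3  4 30 38 38 18  1  2  5  7  7  5  3]
181 [36 36 37 30  5  4 26 38 39 36 22  2  8 10  8  5  1 -3]
182 [40 39 35 35 30 31 39 43 41 44 25  0  7 20  9 -1 -2 -1]
183 [48 46 43 44 46 44 43 46 47 52 24  1 11 25 10 -3 -4 -4]
184 [47 51 49 49 46 46 47 47 46 50 35  4 14 19  0  0 -2 -2]
185 [48 47 45 44 47 48 45 45 45 45 44 35 37 16 -1  0  0 -1]
186 [41 42 43 44 45 45 45 45 43 44 48 47 42 16  0 -3  0  2]
tip [ 462.1 -253.5  139. ] tool [-5.8  0.  45.1]
mid [ 462.4 -253.6  157.5] tool [-6.1 -0.  26.6]
up [ 462.9 -253.7  176.7] tool [-6.6 -0.   7.4]
flare [ 446.2 -249.3  143. ] tool [10.7 -0.  41.1]
fing [ 452.4 -250.9  182.7] tool [4.2 0.  1.4]
```

```bash
python3 - <<'E'
from h import *
rel([460.2,-122,160],165.3)
E
```

```text
tool cm [ 2.97 12.65  2.41] roll -0.14 clock 5.6667
```

>>> {"fn": "arm_command", "kwargs": {"series": [0,0.8,3.5,0,0,0,1.6,7,0,0,0,2.4,10,0,0,0,3,12.3,1,0,0,3,12.6,2.4,0]}}

```text
clock: 6.08
eef_pos: [460.6, -116.5, 160.7]
tool_rot: [3.139, 0.001, 2.89]
force: [-0.1, -0.1, -0.5]
width: 8.3
gripper_force: 59.8
```

>>> {"fn": "arm_command", "kwargs": {"series": [0,0,0,0,0,0,0,0,0,0,0,0,0,0,0,0,0,0,0,0,0,0,0,0,0]}}

```text
clock: 6.5
eef_pos: [460.0, -122.4, 160.8]
tool_rot: [-3.141, 0.001, 2.882]
force: [-0.3, -0.4, 0.6]
width: 8.7
gripper_force: 59.7
```

```bash
python3 - <<'E'
from h import *
import cv2
from cell import monitor
s,d=viewer.get_image("side");t,_=viewer.get_image("top"); st=monitor.read_state(); print(st["eef_pos"],st["tool_rot"],st["force"])
np.savez("side2.npz",p=s,d=d)
H=[465.8,-123.5,98]; print("hole px",proj("side",H),"tcp",proj("side",st["eef_pos"]))
rel([460.2,-122,149],165.3)
u,v=proj("side",H).astype(int); print(u,v)
a=cv2.resize(s[v-45:v+20,u-25:u+25,::-1],(450,585),interpolation=cv2.INTER_NEAREST)
b=cv2.resize(t[195:245,255:305,::-1],(350,350),interpolation=cv2.INTER_NEAREST)
i=np.zeros((585,800,3),np.uint8);i[:,:450]=a;i[:350,450:]=b;cv2.imwrite("pics/g.png",i)
E
```

```text
[ 459.81361539 -121.90444704  160.67043348] [-3.14148910e+00  8.12651819e-04  2.88315589e+00] [ 0.29217844 -0.26603697 -0.45382823]
hole px [307.18803983 179.90181988] tcp [305.01913979 156.79804238]
tool cm [-0.04  0.    1.17] roll -0.11 clock 6.6
307 179
```

View pics/g.png

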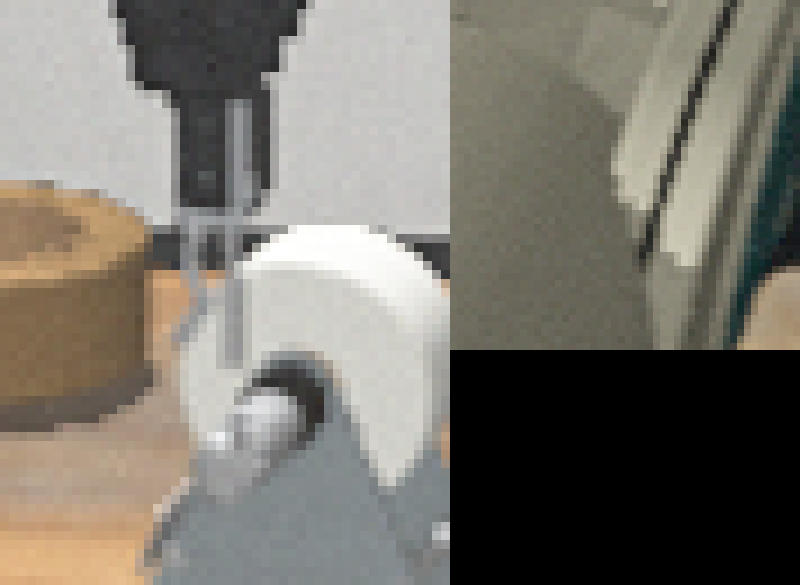

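The tip is at crop (234,365), directly above the axle and in line with the projected hole at (231,418). I'll descend by feel.

>>> {"fn": "arm_command", "kwargs": {"series": [0,0,0,0.5,0,0,0,0,1,0,0,0,0,1.4,0,0,0,0,1.6,0,0,0,0,1.6,0]}}

```text
clock: 7.02
eef_pos: [459.1, -121.0, 143.5]
tool_rot: [-3.142, -0.002, 2.885]
force: [-0.3, -0.3, -0.3]
width: 8.4
gripper_force: 59.7
```

>>> {"fn": "arm_command", "kwargs": {"series": [0,0,0,0.1,0,0,0,0,0.2,0,0,0,0,0.3,0,0,0,0,0.35,0,0,0,0,0.35,0]}}

```text
clock: 7.43
eef_pos: [460.5, -121.5, 141.0]
tool_rot: [-3.141, 0.002, 2.884]
force: [2.2, -1.6, -1.3]
width: 8.3
gripper_force: 59.7
```

>>> {"fn": "arm_command", "kwargs": {"series": [0,0,0,0.1,0,0,0,0,0.2,0,0,0,0,0.3,0,0,0,0,0.3,0,0,0,0,0.3,0]}}

```text
clock: 7.85
eef_pos: [460.5, -121.5, 137.8]
tool_rot: [-3.141, 0.002, 2.884]
force: [4.0, -3.2, -1.8]
width: 8.3
gripper_force: 59.6
```

>>> {"fn": "arm_command", "kwargs": {"series": [0,-0.05,-0.03,0,0,0,-0.1,-0.05,0,0,0,-0.1,-0.05,0,0,0,-0.1,-0.05,0.1,0,0,-0.1,-0.05,0.2,0]}}

```text
clock: 8.27
eef_pos: [460.6, -121.8, 135.9]
tool_rot: [3.141, 0.0, 2.885]
force: [2.1, -0.8, 0.6]
width: 8.5
gripper_force: 59.8
```

>>> {"fn": "arm_command", "kwargs": {"series": [0,-0.05,-0.02,0,0,0,-0.1,-0.03,0.1,0,0,-0.1,-0.03,0.2,0,0,-0.1,-0.03,0.3,0,0,-0.1,-0.03,0.4,0]}}

```text
clock: 8.68
eef_pos: [460.9, -122.2, 131.6]
tool_rot: [3.141, -0.001, 2.885]
force: [0.8, 0.7, -0.0]
width: 8.5
gripper_force: 59.8
```

```bash
python3 - <<'E'
from h import *
import cv2
from cell import monitor
s,d=viewer.get_image("side"); st=monitor.read_state(); print(st["eef_pos"],st["force"],st["torque"])
cv2.imwrite("pics/i.png",cv2.resize(s[134:199,282:332,::-1],(450,585),interpolation=cv2.INTER_NEAREST))
E
```

```text
[ 460.83210323 -122.2218388   131.39338592] [ 2.78768881 -0.27175666 -0.47461252] [-0.08521297 -0.40038949  0.00785799]
```

View pics/i.png

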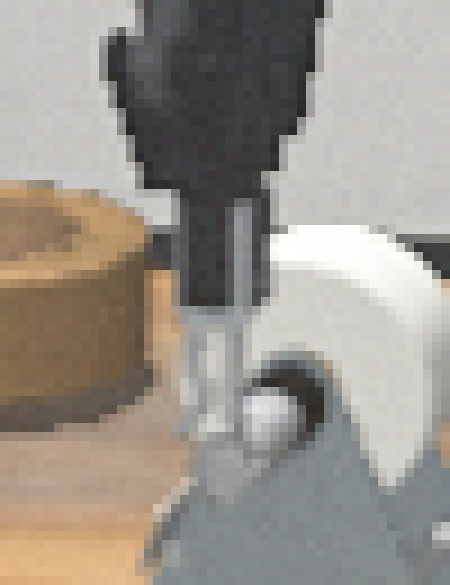

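The leg has gone into the axle at crop (235,425), with the bow's end to the left of it. I'll keep pressing in small steps.

>>> {"fn": "arm_command", "kwargs": {"series": [0,-0.05,0,0.2,0,0,-0.05,0,0.4,0,0,-0.05,0,0.5,0,0,-0.05,0,0.6,0,0,-0.05,0,0.7,0]}}

```text
clock: 9.15
eef_pos: [461.4, -122.4, 124.5]
tool_rot: [-3.142, -0.001, 2.884]
force: [-0.3, -1.0, -1.2]
width: 8.8
gripper_force: 59.8
```

>>> {"fn": "arm_command", "kwargs": {"series": [0,0,0,0.1,0,0,0,0,0.2,0,0,0,0,0.3,0,0,0,0,0.4,0,0,0,0,0.4,0]}}

```text
clock: 9.57
eef_pos: [461.1, -122.3, 120.6]
tool_rot: [3.142, -0.002, 2.885]
force: [-2.0, 0.5, 0.9]
width: 8.4
gripper_force: 60.0
```

>>> {"fn": "arm_command", "kwargs": {"series": [0,0,0,0.1,0,0,0,0,0.2,0,0,0,0,0.3,0,0,0,0,0.4,0,0,0,0,0.4,0]}}

```text
clock: 9.98
eef_pos: [461.2, -122.4, 116.4]
tool_rot: [3.142, -0.001, 2.885]
force: [-2.7, 1.1, -0.0]
width: 8.5
gripper_force: 59.9
```

>>> {"fn": "arm_command", "kwargs": {"series": [0,0,0,0.1,0,0,0,0,0.2,0,0,0,0,0.3,0,0,0,0,0.3,0,0,0,0,0.3,0]}}

```text
clock: 10.4
eef_pos: [461.2, -122.3, 113.3]
tool_rot: [3.142, -0.002, 2.885]
force: [-2.8, 1.7, -0.8]
width: 8.4
gripper_force: 59.7
```

>>> {"fn": "arm_command", "kwargs": {"series": [0,0,0,0.1,0,0,0,0,0.2,0,0,0,0,0.3,0,0,0,0,0.3,0,0,0,0,0.3,0]}}

```text
clock: 10.82
eef_pos: [461.3, -122.4, 110.4]
tool_rot: [-3.142, -0.001, 2.884]
force: [-4.1, 1.8, -3.2]
width: 8.4
gripper_force: 59.3
```

>>> {"fn": "arm_command", "kwargs": {"series": [0,0,0,0.1,0,0,0,0,0.2,0,0,0,0,0.3,0,0,0,0,0.3,0,0,0,0,0.3,0]}}

```text
clock: 11.23
eef_pos: [461.3, -122.4, 107.5]
tool_rot: [-3.142, -0.001, 2.884]
force: [-5.0, 1.2, -5.8]
width: 8.5
gripper_force: 59.3
```

The pull is now downward, so the bow is passing over. A few more millimetres to home.

>>> {"fn": "arm_command", "kwargs": {"series": [0,0,0,0.1,0,0,0,0,0.2,0,0,0,0,0.3,0,0,0,0,0.3,0,0,0,0,0.3,0]}}

```text
clock: 11.65
eef_pos: [462.1, -122.7, 104.6]
tool_rot: [-3.141, 0.0, 2.884]
force: [-4.1, 0.3, -4.9]
width: 8.8
gripper_force: 59.2
```

>>> {"fn": "arm_command", "kwargs": {"series": [0,0,0,0.05,0,0,0,0,0.1,0,0,0,0,0.15,0,0,0,0,0.15,0,0,0,0,0.15,0]}}

```text
clock: 12.07
eef_pos: [462.6, -122.7, 103.5]
tool_rot: [3.142, 0.001, 2.885]
force: [-2.1, 0.3, -2.2]
width: 8.6
gripper_force: 59.4
```

Still no upward reaction, so I'll go on until the coil touches.

>>> {"fn": "arm_command", "kwargs": {"series": [0,0,0,0.05,0,0,0,0,0.1,0,0,0,0,0.1,0,0,0,0,0.1,0,0,0,0,0.1,0]}}

```text
clock: 12.48
eef_pos: [462.7, -122.8, 102.6]
tool_rot: [3.142, 0.002, 2.885]
force: [-0.8, 0.9, -0.1]
width: 8.7
gripper_force: 59.6
```

```bash
python3 - <<'E'
from h import *
import cv2
from cell import monitor
s,d=viewer.get_image("side"); st=monitor.read_state(); print(st["eef_pos"],st["force"],st["torque"],st["clock"])
cv2.imwrite("pics/j.png",cv2.resize(s[145:200,282:332,::-1],(500,550),interpolation=cv2.INTER_NEAREST))
E
```

```text
[ 462.72863654 -122.7575883   102.54242394] [-0.79510907  0.44832038 -0.49492316] [ 0.02490654  0.10729898 -0.02621918] 12.5333
```

View pics/j.png

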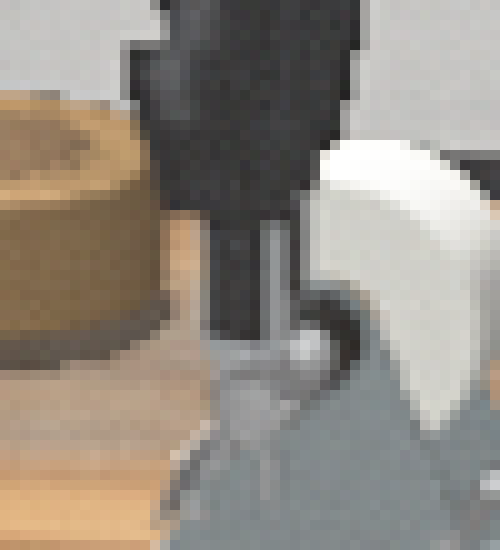

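The side view shows the coil resting on the axle at about (270,350), with the leg coming out underneath at about (265,490). Forces are near zero at the predicted home height. I'll press a last 0.7 mm and then release.

>>> {"fn": "arm_command", "kwargs": {"series": [0,0,0,0.05,0,0,0,0,0.07,0,0,0,0,0.07,0,0,0,0,0.07,0,0,0,0,0.07,0]}}

```text
clock: 12.95
eef_pos: [462.2, -122.6, 101.6]
tool_rot: [3.142, 0.001, 2.884]
force: [0.5, 0.4, -0.1]
width: 9.0
gripper_force: 59.6
```

>>> {"fn": "arm_command", "kwargs": {"series": [0,0,0,0.03,0,0,0,0,0.06,0,0,0,0,0.06,0,0,0,0,0.06,0,0,0,0,0.06,0]}}

```text
clock: 13.37
eef_pos: [462.1, -122.6, 101.2]
tool_rot: [3.142, 0.001, 2.884]
force: [-0.3, 0.4, 3.0]
width: 8.7
gripper_force: 60.2
```

A 3 N reaction means the coil is on the axle. Releasing.

>>> {"fn": "arm_command", "kwargs": {"series": [8,0,0,-0.05,0,16,0,0,-0.05,0,26,0,0,-0.05,0,30,0,0,-0.05,0,30,0,0,-0.05,0]}}

```text
clock: 13.78
eef_pos: [461.7, -122.5, 101.4]
tool_rot: [-3.142, -0.0, 2.884]
force: [-0.6, 0.4, -0.6]
width: 25.1
gripper_force: 0.0
```

>>> {"fn": "arm_command", "kwargs": {"series": [30,0,0,-0.5,0,30,0,0,-2,0,30,0,0,-5,0,30,0,0,-8,0,30,0,0,-11,0]}}

```text
clock: 14.2
eef_pos: [461.4, -122.5, 212.9]
tool_rot: [-3.141, -0.001, 2.884]
force: [0.5, 0.0, -0.5]
width: 25.6
gripper_force: 0.0
```

>>> {"fn": "arm_command", "kwargs": {"series": [30,2,0,-1,0,30,5,0,-2,0,30,9,0,-3,0,30,13,0,-3,0,30,16,0,-3,0]}}

```text
clock: 14.62
eef_pos: [303.7, -81.2, 241.8]
tool_rot: [3.141, -0.001, 2.884]
force: [-0.3, -0.1, -0.4]
width: 25.7
gripper_force: 0.0
```

```bash
python3 - <<'E'
from h import *
import cv2
from cell import monitor
s,d=viewer.get_image("side"); t,_=viewer.get_image("top"); st=monitor.read_state(); print(st["eef_pos"],st["force"],st["clock"])
i=np.zeros((550,800,3),np.uint8)
i[:,:400]=cv2.resize(s[150:205,285:325,::-1],(400,550),interpolation=cv2.INTER_NEAREST)
i[:400,400:]=cv2.resize(t[195:245,265:315,::-1],(400,400),interpolation=cv2.INTER_NEAREST)
cv2.imwrite("pics/k.png",i)
E
```

```text
[301.07878837 -80.61042536 241.4132845 ] [ 0.58894804 -0.21949963 -0.01121405] 14.7167
```

View pics/k.png

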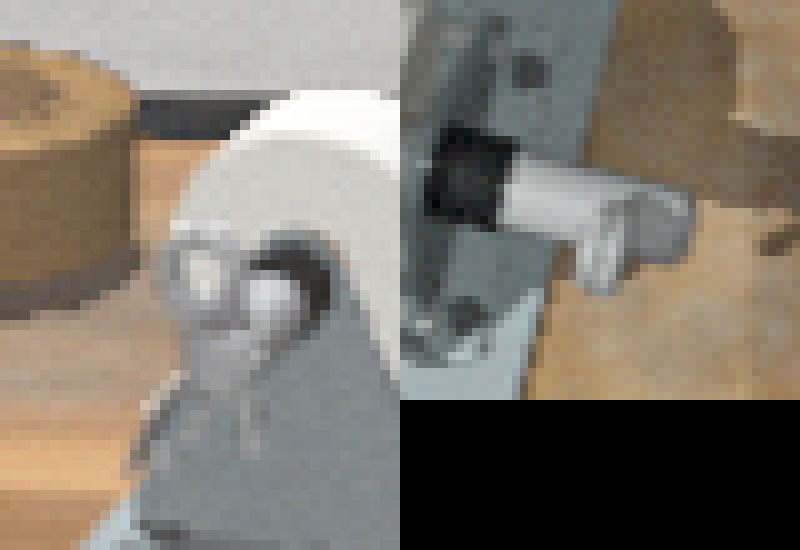

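The clip sits on the axle. Its coil is at side crop (205,280), with the leg tip at (250,445) under the axle and the bow end at about (200,410). From the top the coil is at (600,250) in the crop. I'll check its height numerically.

```bash
python3 - <<'E'
from h import *
a=np.radians(-14.7); n=np.array([-np.sin(a),np.cos(a),0]); ex=np.array([np.cos(a),np.sin(a),0])
H=np.array([465.8,-123.5,88.])
for k,(x,y) in dict(coil=(205,280),coiltop=(200,228),coilL=(162,280),coilbot=(208,335),tip=(252,450),bowend=(195,430)).items():
    c,r=ray("side",285+x/10-.5,150+y/10-.5); X=c+r*((H-c)@n)/(r@n); print(k,X.round(1),"disp x %.1f"%((X-H)@ex))
E
```

```text
coil [ 459.9 -122.   103.9] disp x -6.1
coiltop [ 458.5 -121.6  118.2] disp x -7.5
coilL [ 448.3 -118.9  102.3] disp x -18.1
coilbot [ 460.8 -122.2   88.5] disp x -5.2
tip [ 472.8 -125.3   57.3] disp x 7.3
bowend [ 457.3 -121.3   60.8] disp x -8.8
```

```bash
python3 -c "
from cell import workorder; print(workorder.finish_job())"
```

```text
the job is handed in; nothing more can be done
None
```

I pushed the smaller R-clip down through the axle's cross hole until the coil met the axle, let go, and handed the job in at about 14.7 s; it now leans several degrees towards its bow, no force reading passed about 8 N, and I did not touch the larger clip, carton or battery pack.

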